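# Draw the file out of a half-boarded tool crate

### The arm

A 6-joint arm with a two-finger parallel gripper is mounted at the origin on a cart in front of the work surface, level with it; the furniture and walls round the work are solid. World frame = base frame: x ahead of the robot, y to its left, z up, the work surface at z = 0. Lengths are in m, angles in rad, forces in N, time in s.
With the tool pointing down it reaches from about 0.275 to 0.75 m from the base axis. Payload 10.2 kg.
Tool frame: the origin (TCP) lies at the very end of the fingers, on their centre line; the grasp point (between the pads) lies 19 mm behind it; z points along the fingers, y is the direction in which the jaws open and shut (so a half turn about z gives the same grasp; the last joint's range is limited). The gripper opens to 88 mm and grips with 3 to 60 N. Pads are 18 mm wide; open, the fingers measure 123 mm over their backs; the gripper's body (75 mm by 187 mm) begins 45 mm behind the grasp point.
Start: joints at [0.878, 0.313, 1.498, -0, 1.331, -0.223], TCP at [0.238, 0.468, 0.2] pointing down, gripper open.
Joint ranges: [-2.94, 2.94], [-0.97, 2.17], [0.19, 2.56], [-1.23, 4.37], [0.02, 3.11], [-2.88, 2.88]. Speed limits (rad/s): [2.39, 2.39, 3.01, 3.14, 3.14, 3.14].

### API

Orientations are given as a rotation vector (axis times angle).
In Python, from plant import env, eyes gives the robot as it stands. The module is installed in compiled form; this text tells all that it offers.
- The arm moves only by the tool move_arm, never from a script. Its argument "commands" is a list of rows, each a list of 3 entries, a list of its own where there are three numbers: the turn, a rotation vector about the tool's x, y, z normalised to -1 to 1, where 1 is 0.5 rad, then the shift along the tool's x, y, z normalised to -1 to 1, where 1 is 20 mm, then the closure, from 0 (fully open) to 1 (shut). In form: [[[rx, ry, rz], [dx, dy, dz], jaw], ...]. A call has 1 to 20 rows; each row shifts and turns the commanded pose from where the row before left it, along the tool's axes as they then stand; what a row does not reach is not made up. A row lasts 1/8 s, in which the tool goes at most 62.5 mm and 10.7 degrees, less where a joint would pass 70% of its speed; a pose out of reach is approached as far as the arm can. A call with a number of a shift or a turn outside -1 to 1 is refused whole. A call with a gripper value outside its range is refused whole. The fingers move at their own pace and stop on an object; "squeeze" is the grip in N (left out, the last holds). Time passes only in rows, so rows that do not move let the fingers close. It gives the time, the measured TCP pose, the force and the opening at its end, in the units of the state.
- env.read_state(): the state, without advancing time (a new reading comes with each control period).
- eyes.get_image(name): name is "scene" or "top" or "wrist"; returns (picture, depth): 480x640x3 uint8, red, green, blue; 480x640 float32, m along the optical axis (not along the pixel's ray), 0 where there is no reading.
- eyes.get_calibration(name): a dict with "vertical_fov" (degrees; the focal length in pixels is half the picture's height over the tangent of half this angle, whatever the lens; pixels are square), "cx", "cy" (the principal point, pixels), "k1" (the pictures are not rectified: a ray, as slopes to the right and down, at radius r is drawn at 1 + k1 r^2 times it, then the intrinsics apply), "R" (3x3) and "t" (3): a world point X has camera coordinates R X + t; the wrist camera has in their place "T_tool_cam" (4x4, takes a point from camera to tool coordinates, whose origin is the TCP and whose axes are the flange's). Camera axes: x right, y down, z forward; pixel columns grow to the right and rows downward; lengths in m; the calibration is good to about 2 mm. A picture is of the moment at which its call begins: read the wrist's pose just before it. get_calibration takes no time and is no camera call.
- env.sign_off(): hands the job in, once; it reports no verdict.
The state is a dict: "time": time; "joints": joint angles; "joint_vel": joint speeds; "joint_torque": joint torques, N m; "position": TCP position; "tcp_rot": TCP orientation; "ft_force": force on the tool from outside, world axes, zero at the start; "wrist_torque": the same for the moment, N m; "width": finger opening in m.
Only numpy, scipy, OpenCV 4.12 (cv2) and the standard library are available. Lean on these libraries where they do the work, as an engineer would, in place of code of your own. Each camera call takes 0.05 s, during which the arm holds its last target. There are 200 camera calls.

### The job

Take the flat file out of the half-covered tool crate: grip it by its handle, tilt it, and draw it out slantwise, handle first, through the opening beside the cover boards, the blade coming out last from under them. Leave the crate where it stands, the screwdriver and spanner inside it and the tape measure and tin on the table alone. Once it is out, level it again, and finish while holding it still in the gripper, roughly level, every part of it at least 5 cm above the top of the crate.

Things in the scene. Friction and masses are not known exactly. Their poses are not given: they have to be found in the camera images.
- crate_opening (a point): centre of the crate's top opening, level with its rim 69 mm above the table. Loose wooden crate, 2.5 kg, 204 mm (its x) by 246 mm (its y) inside, walls 8 mm, floor 6 mm thick; its -y points roughly to the robot's right. The opening is 204 mm wide in x and 133 mm long in y; its -y end is the crate's end wall, as high as the rim
- board_edge (a point): middle of the lower edge of the cover boards, 60 mm above the table, at the +y end of the opening (66.5 mm to +y of its centre). The two light boards, 9 mm thick and flush with the rim, cover all of the crate from here to its +y end
- file_handle (a point): middle of the file's round brown handle, half-way up: grip here, closing along the file's x. Handle 28 mm thick, 100 mm long; whole file 226 mm along its y, 0.2 kg, z up. It lies on the crate floor along the crate's y within 3 degrees, the file's +y to the crate's -y, 43 mm left or right of the crate's middle, handle in the opening; 40 mm free on each side of the handle. It balances 35 mm to -y of here
- file_butt (a point): centre of the handle's end face, 50 mm to +y of the handle's middle, some 10 mm from the end wall; it comes out first. The file jams if lifted level: raise it butt up about its tip, by 12 to 20 degrees, until the butt clears the end wall, then draw it along its own length, tilting more as the tip nears the opening. Dragged up loosely it twists in the grip and hangs steep
- file_tip (a point): end of the file's flat steel blade (18 mm wide, 11 mm thick, underside 2 mm above the crate floor), 176 mm to -y of the handle's middle and 6 mm lower; under the boards, some 10 mm from the crate's far (+y) wall; comes out last
- driver_mid (a point): centre of a screwdriver 170 mm long along its y, with a pale round handle 28 mm thick (towards +y) and a thin round shank, lying in the crate's other lane, handle in the opening; stays in the crate
- spanner_mid (a point): centre of a flat spanner, 170 x 22 x 6 mm, long along its y, lying on the crate floor between the two lanes, mostly under the boards; stays in the crate
- tape_mid (a point): centre of a yellow tape measure 66 x 76 x 34 mm on the table, to be left alone
- tin_mid (a point): centre of an empty grey tin, 60 mm across, 45 mm high, on the table, to be left alone

How it is judged:
By the outcome, as a careful person would: the job done as asked, in the order asked, and still so for the second after the job is handed in, while the arm keeps its last pose, push and grip.
It also fails if it takes over 43 s, if anything falls off the work surface, if the arm or the gripper's body presses on something with over 40 N, if the wrist force passes 120 N, or if a joint passes its speed limit or range.

## Working session

There is one attempt and no reset: what is moved stays moved. The work goes in short steps, Python scripts to look and compute and a tool call to move; the robot and the scene stay as the last step left them, time stands still between calls to the robot, and variables do not carry over. Pictures are saved under pics/ and viewed, on a budget of 10 in all, crops included, one or two more only if the job needs it, and the job is handed in when it is done.

Besides the shell and the picture viewer there is one more tool, called after "Emit:" in YAML: its name, and indented under it one key for each argument. move_arm: Moves the arm, as the interface text tells. Scaled input: -1 to 1 covers 20 mm each way for a shift and 0.5 rad each way for a turn. Its arguments: {"type":"object","properties":{"commands":{"type":"array","items":{"type":"array"}},"squeeze":{"type":"number"}},"required":["commands"]}

```bash
mkdir -p pics
cat > h.py <<'E'
import numpy as np, cv2
from scipy.spatial.transform import Rotation as Ro
from plant import env, eyes
def cal(name):
    c=eyes.get_calibration(name); c['f']=240/np.tan(np.radians(c['vertical_fov'])/2)
    if 'R' in c: c['R']=np.array(c['R']);c['t']=np.array(c['t'])
    return c
def shot(name,fn=None):
    s=env.read_state(); im,d=eyes.get_image(name); c=cal(name)
    if 'R' not in c:
        T=np.eye(4);T[:3,:3]=Ro.from_rotvec(s['tcp_rot']).as_matrix();T[:3,3]=s['position']
        W=T@np.array(c['T_tool_cam']); c['R']=W[:3,:3].T; c['t']=-c['R']@W[:3,3]
    if fn: cv2.imwrite('pics/'+fn,im[:,:,::-1])
    return im,d,c
def rays(c,uv):
    uv=np.atleast_2d(np.array(uv,float)); p=(uv-[c['cx'],c['cy']])/c['f']; q=p.copy()
    for _ in range(20): q=p/(1+c['k1']*(q**2).sum(1,keepdims=True))
    return np.c_[q,np.ones(len(q))]@c['R'], -c['R'].T@c['t']
def plane(c,uv,z):
    r,o=rays(c,uv); return o+r*((z-o[2])/r[:,2])[:,None]
def cloud(c,d):
    v,u=np.mgrid[:480,:640]; r,o=rays(c,np.c_[u.ravel(),v.ravel()])
    P=o+r*d.reshape(-1,1); P[d.ravel()==0]=np.nan; return P.reshape(480,640,3)
E
python3 - <<'E'
from h import *
print(env.read_state())
for n in('top','scene'):
    im,d,c=shot(n,n+'1.png'); np.savez(n+'1.npz',im=im,d=d); print(n,c['f'],c['k1'],-c['R'].T@c['t'],(d>0).mean())
E
```

```text
{'time': 0.0, 'joints': array([ 8.77557480e-01,  3.13455034e-01,  1.49842607e+00, -8.28816414e-06,
        1.33097746e+00, -2.23385821e-01]), 'joint_vel': array([ 0.00127039, -0.00028061, -0.00045912,  0.00278466, -0.00107645,
        0.00077754]), 'joint_torque': array([-1.25879476e-03, -4.02198315e+01, -2.52267605e+01,  6.93475083e-02,
        3.51960480e-02, -8.70505119e-05]), 'position': array([0.23751529, 0.46787936, 0.19946266]), 'tcp_rot': array([-7.31141465e-01, -3.05476021e+00,  1.78855551e-03]), 'ft_force': array([0.1079987 , 0.04382514, 0.58232545]), 'wrist_torque': array([ 0.00325163, -0.01790347,  0.03085443]), 'width': 0.08812520782808639}
top 485.0105171592349 -0.12741387977377228 [0.37261921 0.01444428 0.98258771] 0.995986328125
scene 564.6737596758013 0.06063201664128882 [-0.21482265 -0.35272897  0.77154034] 0.9957649739583333
```

View pics/top1.png

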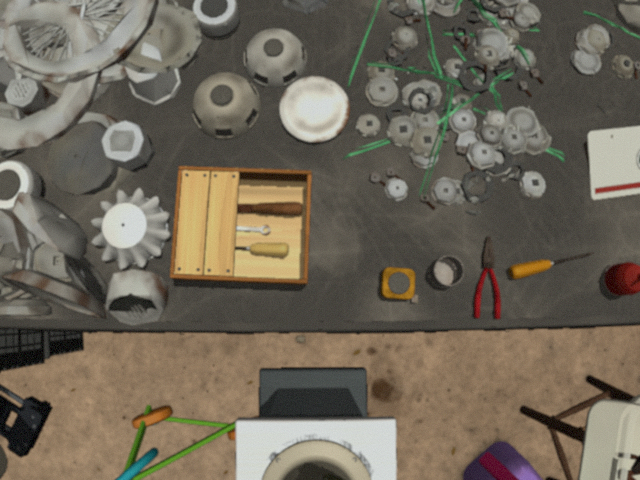

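View pics/scene1.png

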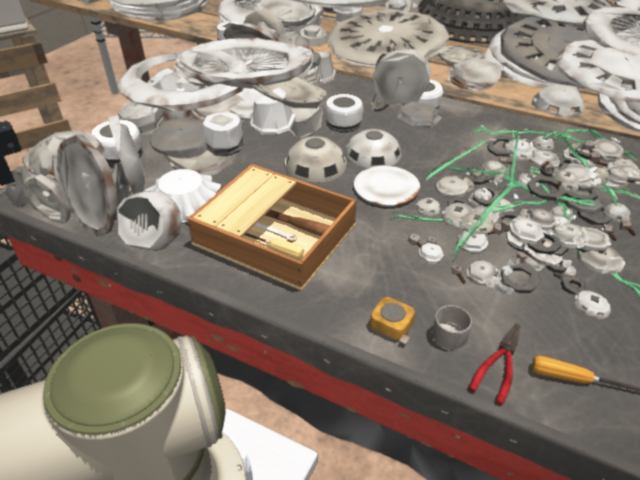

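The top view shows the crate at columns 175–312, rows 168–285. The brown file handle is at about (270,209), the board edge at column 238, and the pale screwdriver handle at (268,249). The tape is at (398,284) and the tin at (446,270).

Run:
```python
from h import *
D=np.load('top1.npz'); im,d=D['im'],D['d']; c=cal('top'); P=cloud(c,d)
hsv=cv2.cvtColor(im,cv2.COLOR_RGB2HSV)
# crate rim
m=(abs(P[...,2]-.066)<.006); w=np.zeros_like(m); w[155:300,165:325]=1; m&=w
n,l,st,_=cv2.connectedComponentsWithStats(m.astype(np.uint8)); k=1+st[1:,4].argmax(); q=P[l==k]
r=cv2.minAreaRect((q[:,:2]*1000).astype(np.float32)); print('rim',r,cv2.boxPoints(r).round(1).tolist(),np.median(q[:,2]))
for z in (.0,):
    print('table z',np.nanmedian(P[300:315,200:350,2]))
# board edge: rim pixels wood-coloured
# file handle: dark brown pixels in opening
g=im.astype(int)
for (u,v) in [(270,209),(250,209),(295,209),(268,249),(308,230),(220,230),(270,225)]: print(u,v,im[v,u],hsv[v,u],P[v,u].round(4))
w[:]=0; w[198:222,239:304]=1
mm=w&(hsv[...,2]<140); mm=mm.astype(np.uint8)
n,l,st,ce=cv2.connectedComponentsWithStats(mm); print(st,ce)
k=1+st[1:,4].argmax(); v,u=np.where(l==k)
print('handle depth top',np.nanmax(P[l==k][:,2]),np.nanmedian(P[l==k][:,2]))
pp=plane(c,np.c_[u,v],.025); rr=cv2.minAreaRect((pp[:,:2]*1000).astype(np.float32)); print('handle',rr,cv2.boxPoints(rr).tolist())
big=cv2.resize(im[160:295,165:325],None,fx=5,fy=4.4,interpolation=cv2.INTER_CUBIC); cv2.imwrite('pics/crop.png',big[:,:,::-1][:600])
```

```text
rim ((533.330810546875, 143.17835998535156), (262.2193298339844, 220.57479858398438), 87.7987289428711) [[418.1000061035156, 16.399999618530273], [638.5, 7.900000095367432], [648.5999755859375, 270.0], [428.20001220703125, 278.3999938964844]] 0.06863028596584775
table z -0.00017154425921495076
270 209 [80 51 30] [ 13 159  80] [0.5674 0.0894 0.0326]
250 209 [71 43 31] [  9 144  71] [0.5702 0.1309 0.0199]
295 209 [120  81  52] [ 13 145 120] [0.5673 0.0395 0.0322]
268 249 [188 159  92] [ 21 130 188] [0.4872 0.0927 0.0315]
308 230 [147  95  50] [ 14 168 147] [0.5191 0.0137 0.0678]
220 230 [199 163 105] [ 19 120 199] [0.5192 0.1816 0.0706]
270 225 [209 180 123] [ 20 105 209] [0.54   0.0914 0.0035]
[[     0      0    640    480 306340]
 [   239    198     65     24    860]] [[319.62736502 239.58521577]
 [274.13139535 209.14534884]]
handle depth top 0.0379891000197814 0.025774949146485926
handle ((567.90234375, 88.14891815185547), (129.1592254638672, 47.20127487182617), 89.93599700927734) [[544.2295532226562, 23.59571075439453], [591.4308471679688, 23.54297637939453], [591.5751342773438, 152.70211791992188], [544.3738403320312, 152.75485229492188]]
```

View pics/crop.png

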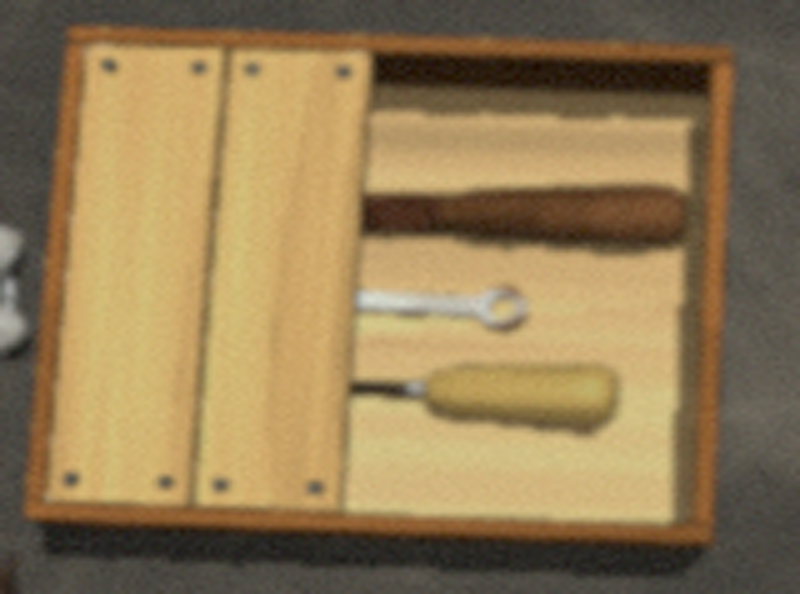

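The crop shows the crate yawed about -2°. The file handle spans crop columns 440–688 at row 214, the spanner ring is at (500,307), and the driver handle is at (520,395). Next I'll work out the move to a hover over the handle.

```bash
cat >> h.py <<'E'
def rows(p0,R0,p1,R1,n,jaw):
    """n rows from (p0,R0) to (p1,R1), straight; shift in axes before the turn; rounded with feedback"""
    out=[];p,R=np.array(p0),R0.copy(); tot=Ro.from_matrix(R0.T@R1).as_rotvec()
    for i in range(1,n+1):
        s=i/n; Rt=R0@Ro.from_rotvec(tot*s).as_matrix(); pt=np.array(p0)+(np.array(p1)-p0)*s
        w=np.round(Ro.from_matrix(R.T@Rt).as_rotvec()/.5,2)+0.; dd=np.round(R.T@(pt-p)/.02,2)+0.
        p=p+R@dd*.02; R=R@Ro.from_rotvec(w*.5).as_matrix(); out.append([w.tolist(),dd.tolist(),jaw])
    return out,p,R
def goalR(yaw,tilt=0):  # tool y along world x turned by yaw, z down; tilt raises butt (-y)
    B=np.array([[0,1,0],[1,0,0],[0,0,-1.]])
    return Ro.from_euler('z',yaw).as_matrix()@Ro.from_euler('x',-tilt).as_matrix()@B
E
python3 - <<'E'
from h import *
D=np.load('top1.npz'); im,d=D['im'],D['d']; c=cal('top'); P=cloud(c,d)
print(np.array(eyes.get_calibration('wrist')['T_tool_cam']).round(3).tolist(), cal('wrist')['vertical_fov'])
q=P[200:219,254:304].reshape(-1,3); q=q[q[:,2]>.022]
for a in np.arange(.02,.15,.01):
    s=q[(q[:,1]>a)&(q[:,1]<a+.01)]
    if len(s)>3: print(round(a,2),len(s),s[:,0].min().round(4),s[:,0].max().round(4),s[:,0].mean().round(4),s[:,2].max().round(4))
s=env.read_state(); R=Ro.from_rotvec(s['tcp_rot']).as_matrix()
r,p,R1=rows(s['position'],R,[.569,.085,.19],goalR(0),20,0.0); print(r,p,Ro.from_matrix(R1).as_rotvec())
E
```

```text
[[-0.0, -0.96, -0.279, 0.071], [1.0, -0.0, 0.0, -0.001], [-0.0, -0.279, 0.96, -0.185], [0.0, 0.0, 0.0, 1.0]] 63.17689787625884
0.02 18 0.5606 0.5801 0.571 0.0321
0.03 63 0.5585 0.5832 0.5699 0.038
0.04 66 0.5585 0.5857 0.5702 0.0365
0.05 61 0.5584 0.5828 0.5705 0.0371
0.06 60 0.5602 0.5835 0.5709 0.0347
0.07 59 0.5605 0.5838 0.5713 0.0351
0.08 53 0.5606 0.5838 0.5717 0.0329
0.09 49 0.5628 0.5839 0.5726 0.0327
0.1 49 0.5627 0.584 0.5726 0.031
0.11 37 0.5653 0.582 0.5735 0.0293
0.12 8 0.5673 0.5798 0.5749 0.0264
[[[0.0, 0.0, 0.11], [-1.17, -0.48, 0.02], 0.0], [[0.0, 0.0, 0.11], [-1.2, -0.41, 0.03], 0.0], [[0.0, 0.0, 0.11], [-1.22, -0.35, 0.02], 0.0], [[0.0, 0.0, 0.11], [-1.23, -0.28, 0.03], 0.0], [[0.0, 0.0, 0.11], [-1.25, -0.21, 0.02], 0.0], [[0.0, 0.0, 0.11], [-1.26, -0.14, 0.02], 0.0], [[0.0, 0.0, 0.11], [-1.26, -0.07, 0.03], 0.0], [[0.0, 0.0, 0.11], [-1.27, -0.01, 0.02], 0.0], [[0.0, 0.0, 0.11], [-1.26, 0.07, 0.03], 0.0], [[0.0, 0.0, 0.11], [-1.26, 0.14, 0.02], 0.0], [[0.0, 0.0, 0.11], [-1.25, 0.2, 0.02], 0.0], [[0.0, 0.0, 0.11], [-1.24, 0.27, 0.03], 0.0], [[0.0, 0.0, 0.11], [-1.22, 0.35, 0.02], 0.0], [[0.0, 0.0, 0.11], [-1.2, 0.4, 0.03], 0.0], [[0.0, 0.0, 0.11], [-1.17, 0.47, 0.02], 0.0], [[0.0, 0.0, 0.11], [-1.15, 0.54, 0.03], 0.0], [[0.0, 0.0, 0.11], [-1.11, 0.6, 0.02], 0.0], [[0.0, 0.0, 0.11], [-1.08, 0.66, 0.02], 0.0], [[0.0, 0.0, 0.11], [-1.05, 0.72, 0.03], 0.0], [[0.0, 0.0, 0.11], [-1.0, 0.77, 0.02], 0.0]] [0.5689865  0.08498841 0.19003326] [ 2.22028746e+00  2.22251272e+00 -1.67321656e-03]
```

Run:
```python
from h import *
s=env.read_state(); R=Ro.from_rotvec(s['tcp_rot']).as_matrix()
r,p,R1=rows(s['position'],R,[.571,.078,.17],goalR(np.radians(-2.4)),27,0.43); print(r[:20],'\n',r[20:],p)
```

```text
[[[0.0, 0.0, 0.08], [-0.88, -0.36, 0.05], 0.43], [[0.0, 0.0, 0.09], [-0.89, -0.33, 0.06], 0.43], [[0.0, 0.0, 0.08], [-0.9, -0.29, 0.05], 0.43], [[0.0, 0.0, 0.09], [-0.92, -0.25, 0.06], 0.43], [[0.0, 0.0, 0.08], [-0.93, -0.21, 0.05], 0.43], [[0.0, 0.0, 0.09], [-0.93, -0.18, 0.06], 0.43], [[0.0, 0.0, 0.08], [-0.94, -0.13, 0.05], 0.43], [[0.0, 0.0, 0.09], [-0.95, -0.09, 0.06], 0.43], [[0.0, 0.0, 0.08], [-0.95, -0.05, 0.05], 0.43], [[0.0, 0.0, 0.09], [-0.95, -0.01, 0.06], 0.43], [[0.0, 0.0, 0.08], [-0.95, 0.02, 0.05], 0.43], [[0.0, 0.0, 0.09], [-0.94, 0.07, 0.06], 0.43], [[0.0, 0.0, 0.08], [-0.95, 0.11, 0.05], 0.43], [[0.0, 0.0, 0.09], [-0.94, 0.15, 0.06], 0.43], [[0.0, 0.0, 0.08], [-0.93, 0.19, 0.05], 0.43], [[0.0, 0.0, 0.08], [-0.92, 0.23, 0.06], 0.43], [[0.0, 0.0, 0.09], [-0.91, 0.26, 0.05], 0.43], [[0.0, 0.0, 0.08], [-0.9, 0.31, 0.06], 0.43], [[0.0, 0.0, 0.09], [-0.89, 0.34, 0.05], 0.43], [[0.0, 0.0, 0.08], [-0.87, 0.38, 0.06], 0.43]] 
 [[[0.0, 0.0, 0.09], [-0.86, 0.41, 0.05], 0.43], [[0.0, 0.0, 0.08], [-0.83, 0.46, 0.06], 0.43], [[0.0, 0.0, 0.09], [-0.82, 0.48, 0.05], 0.43], [[0.0, 0.0, 0.08], [-0.79, 0.52, 0.06], 0.43], [[0.0, 0.0, 0.09], [-0.77, 0.56, 0.05], 0.43], [[0.0, 0.0, 0.08], [-0.75, 0.58, 0.06], 0.43], [[0.0, 0.0, 0.09], [-0.72, 0.62, 0.05], 0.43]] [0.57096939 0.07805154 0.17003735]
```

Emit:
move_arm:
  commands:
    - [[0, 0, 0.08], [-0.88, -0.36, 0.05], 0.43]
    - [[0, 0, 0.09], [-0.89, -0.33, 0.06], 0.43]
    - [[0, 0, 0.08], [-0.9, -0.29, 0.05], 0.43]
    - [[0, 0, 0.09], [-0.92, -0.25, 0.06], 0.43]
    - [[0, 0, 0.08], [-0.93, -0.21, 0.05], 0.43]
    - [[0, 0, 0.09], [-0.93, -0.18, 0.06], 0.43]
    - [[0, 0, 0.08], [-0.94, -0.13, 0.05], 0.43]
    - [[0, 0, 0.09], [-0.95, -0.09, 0.06], 0.43]
    - [[0, 0, 0.08], [-0.95, -0.05, 0.05], 0.43]
    - [[0, 0, 0.09], [-0.95, -0.01, 0.06], 0.43]
    - [[0, 0, 0.08], [-0.95, 0.02, 0.05], 0.43]
    - [[0, 0, 0.09], [-0.94, 0.07, 0.06], 0.43]
    - [[0, 0, 0.08], [-0.95, 0.11, 0.05], 0.43]
    - [[0, 0, 0.09], [-0.94, 0.15, 0.06], 0.43]
    - [[0, 0, 0.08], [-0.93, 0.19, 0.05], 0.43]
    - [[0, 0, 0.08], [-0.92, 0.23, 0.06], 0.43]
    - [[0, 0, 0.09], [-0.91, 0.26, 0.05], 0.43]
    - [[0, 0, 0.08], [-0.9, 0.31, 0.06], 0.43]
    - [[0, 0, 0.09], [-0.89, 0.34, 0.05], 0.43]
    - [[0, 0, 0.08], [-0.87, 0.38, 0.06], 0.43]

```text
time: 2.6
position: [0.4856, 0.1783, 0.1779]
tcp_rot: [-1.923, -2.484, -0.0]
ft_force: [-0.9, -0.2, -0.9]
width: 0.0499
```

Emit:
move_arm:
  commands:
    - [[0, 0, 0.09], [-0.86, 0.41, 0.05], 0.43]
    - [[0, 0, 0.08], [-0.83, 0.46, 0.06], 0.43]
    - [[0, 0, 0.09], [-0.82, 0.48, 0.05], 0.43]
    - [[0, 0, 0.08], [-0.79, 0.52, 0.06], 0.43]
    - [[0, 0, 0.09], [-0.77, 0.56, 0.05], 0.43]
    - [[0, 0, 0.08], [-0.75, 0.58, 0.06], 0.43]
    - [[0, 0, 0.09], [-0.72, 0.62, 0.05], 0.43]
    - [[0, 0, 0], [0, 0, 0], 0.43]

```text
time: 3.6
position: [0.5718, 0.0773, 0.1701]
tcp_rot: [-2.272, -2.17, 0.0]
ft_force: [-1.1, 0.1, -0.5]
width: 0.0499
```

Run:
```python
from h import *
im,d,c=shot('wrist','w1.png'); np.savez('w1.npz',im=im,d=d,R=c['R'],t=c['t']); s=env.read_state(); print(s['time'],s['position'],s['width'],s['ft_force'],s['joints'])
P=cloud(c,d)
hsv=cv2.cvtColor(im,cv2.COLOR_RGB2HSV)
m=(P[...,2]>.022)&(P[...,2]<.045)&(P[...,0]>.545)&(P[...,0]<.6)&(P[...,1]>.015)&(P[...,1]<.14)
q=P[m]
for a in np.arange(.015,.14,.01):
    k=q[(q[:,1]>a)&(q[:,1]<a+.01)]
    if len(k)>3: print(round(a,3),len(k),np.percentile(k[:,0],[1,99]).round(4),k[:,0].mean().round(4),np.percentile(k[:,2],98).round(4))
m=(abs(P[...,2]-.0665)<.006)&(P[...,1]<.05); q=P[m]
print('endwall',len(q)); 
for a in (.50,.53,.56,.6):
    k=q[abs(q[:,0]-a)<.005]
    if len(k): print(a,np.percentile(k[:,1],[2,98]).round(4))
```

```text
3.65 [0.5712873  0.0779471  0.17018684] 0.04974756694209738 [ 0.0947738  -0.17524651  0.08686922] [-6.75640954e-02  4.49550125e-01  1.38111935e+00  1.38664085e-04
  1.31140729e+00 -2.29307619e-02]
0.015 617 [0.5456 0.5993] 0.5724 0.0447
0.025 192 [0.5575 0.5824] 0.5701 0.0345
0.035 326 [0.5568 0.5827] 0.5698 0.0347
0.045 337 [0.5573 0.5831] 0.5704 0.0343
0.055 340 [0.5579 0.5834] 0.5706 0.0336
0.065 328 [0.5584 0.583 ] 0.5707 0.0327
0.075 333 [0.559  0.5826] 0.5709 0.0321
0.085 317 [0.5597 0.5827] 0.5713 0.0313
0.095 294 [0.561  0.5817] 0.5715 0.0302
0.105 278 [0.5615 0.5813] 0.5717 0.029
0.115 214 [0.5645 0.5804] 0.5721 0.027
0.125 17 [0.5684 0.5766] 0.5723 0.024
endwall 3281
0.53 [0.0111 0.0192]
0.56 [0.011 0.018]
0.6 [0.009  0.0164]
```

View pics/w1.png

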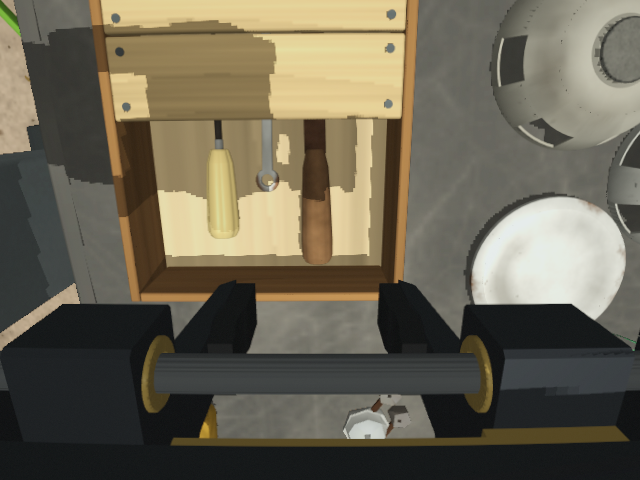

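The wrist view shows the fingers lined up over the handle at about (317,210), with nothing between them and it. The handle's middle measures about (0.571, 0.076). Descending to it now.

Emit:
move_arm:
  commands:
    - [[0, 0, 0], [-0.1, 0, 1], 0.43]
    - [[0, 0, 0], [0, 0, 1], 0.43]
    - [[0, 0, 0], [0, 0, 1], 0.43]
    - [[0, 0, 0], [0, 0, 1], 0.43]
    - [[0, 0, 0], [0, 0, 1], 0.43]
    - [[0, 0, 0], [0, 0, 1], 0.43]
    - [[0, 0, 0], [0, 0, 0.6], 0.43]
    - [[0, 0, 0], [0, 0, 0.5], 0.43]
    - [[0, 0, 0], [0, 0, 0.5], 0.43]
    - [[0, 0, 0], [0, 0, 0.32], 0.43]
    - [[0, 0, 0], [0, 0, 0], 0.43]
  squeeze: 20

```text
time: 5.03
position: [0.5709, 0.0763, 0.0117]
tcp_rot: [-2.269, -2.172, 0.001]
ft_force: [0.4, 0.1, -0.4]
width: 0.0501
```

Emit:
move_arm:
  commands:
    - [[0, 0, 0], [0, 0, 0], 0.6]
    - [[0, 0, 0], [0, 0, 0], 0.8]
    - [[0, 0, 0], [0, 0, 0], 1]
    - [[0, 0, 0], [0, 0, 0], 1]
    - [[0, 0, 0], [0, 0, 0], 1]
  squeeze: 50

```text
time: 5.65
position: [0.5711, 0.0763, 0.0121]
tcp_rot: [2.27, 2.172, 0.0]
ft_force: [-0.1, 0.2, 0.8]
width: 0.0024
```

Run:
```python
from h import *
s=env.read_state(); print(s)
im,d,c=shot('wrist','w2.png')
```

```text
{'time': 5.65, 'joints': array([-7.04937689e-02,  6.30430548e-01,  1.54222405e+00, -3.29889602e-05,
        9.68896600e-01, -2.64595001e-02]), 'joint_vel': array([-3.17199136e-04,  2.25129573e-05, -6.31590653e-04, -1.49529937e-03,
        4.97872817e-06,  2.23512173e-04]), 'joint_torque': array([ 1.57265990e-04, -4.91600060e+01, -2.04813302e+01,  6.28965092e-02,
        1.73092220e-02,  1.57449194e-04]), 'position': array([0.57110214, 0.07625579, 0.01205616]), 'tcp_rot': array([2.26975322e+00, 2.17198458e+00, 1.21249180e-05]), 'ft_force': array([-0.06181404,  0.24911761,  0.81277716]), 'wrist_torque': array([-0.06884484,  0.06290245,  0.00945806]), 'width': 0.0023904342912648992}
```

View pics/w2.png

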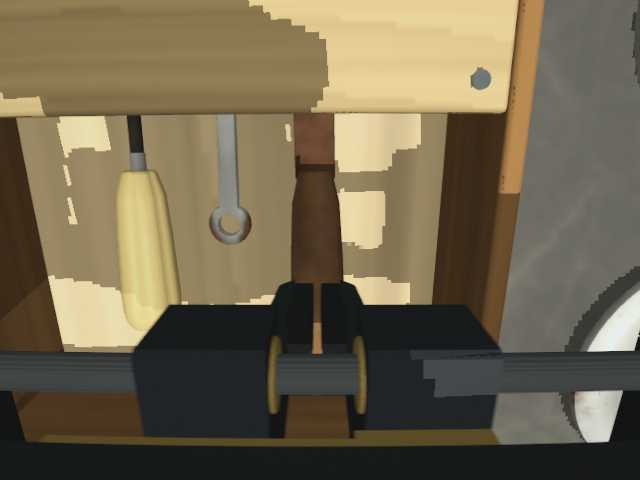

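The wrist picture shows the fingers nearly shut, with a gap at about (317,310), while the handle still lies in line beneath them. The width of 2.4 mm agrees, so the handle isn't held. I'll check depth and get a side view.

Run:
```python
from h import *
im,d,c=shot('wrist'); P=cloud(c,d)
for v,u in [(140,314),(180,316),(220,317),(270,317),(285,317),(310,317),(340,317),(420,317),(300,295),(300,340),(225,230),(250,390),(60,400)]: print(v,u,P[v,u].round(4))
im,d,c=shot('scene'); Q=cloud(c,d)
cv2.imwrite('pics/s2.png',cv2.resize(im[120:320,170:430],None,fx=3,fy=3,interpolation=cv2.INTER_CUBIC)[:600,:780,::-1])
```

```text
140 314 [0.5727 0.1394 0.0176]
180 316 [0.5729 0.1225 0.025 ]
220 317 [0.5726 0.1053 0.0288]
270 317 [0.5716 0.0827 0.0314]
285 317 [0.5712 0.0752 0.0312]
310 317 [0.5707 0.0627 0.0316]
340 317 [0.57   0.0479 0.0333]
420 317 [0.5687 0.0173 0.0511]
300 295 [0.5638 0.086  0.0686]
300 340 [0.58   0.0851 0.0681]
225 230 [0.5281 0.0988 0.0054]
250 390 [0.6093 0.082  0.0057]
60 400 [0.6008 0.1646 0.0671]
```

View pics/s2.png

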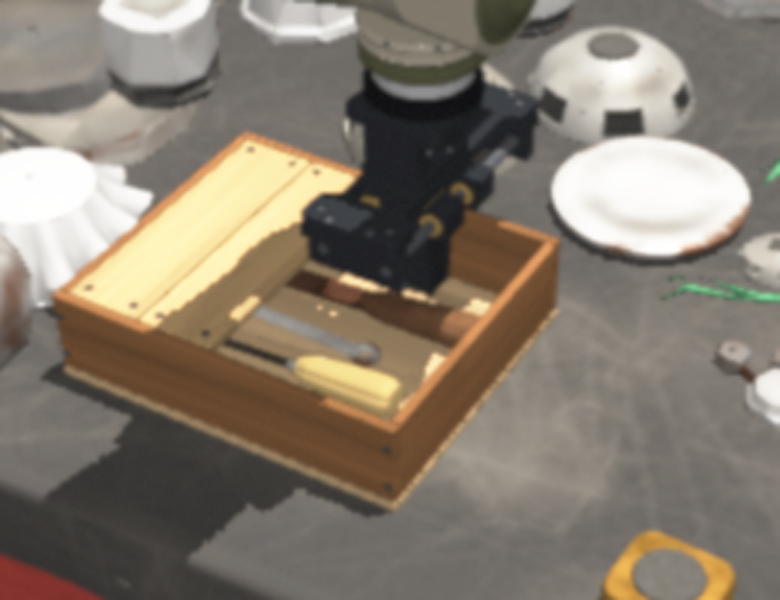

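The scene crop shows the gripper blocks around (400,240), apparently above the handle rather than round it. I'll measure the gripper's true height.

Run:
```python
from h import *
for n in ('scene','wrist'):
    im,d,c=shot(n); Q=cloud(c,d); g=im.astype(int)
    m=(g.max(2)<75)&(g.max(2)-g.min(2)<22)&(abs(Q[...,0]-.571)<.1)&(abs(Q[...,1]-.076)<.06)&(Q[...,2]>.008)
    q=Q[m]; print(n,len(q))
    for a in np.arange(.01,.14,.01):
        k=q[(q[:,2]>a)&(q[:,2]<a+.01)]
        if len(k)>3: print(round(a,2),len(k),np.percentile(k,[2,98],axis=0)[:,:2].round(3).tolist())
```

```text
scene 3299
0.05 32 [[0.556, 0.065], [0.58, 0.081]]
0.06 55 [[0.554, 0.064], [0.583, 0.081]]
0.07 52 [[0.553, 0.065], [0.583, 0.08]]
0.08 44 [[0.552, 0.065], [0.581, 0.08]]
0.09 20 [[0.551, 0.065], [0.564, 0.074]]
0.11 82 [[0.484, 0.039], [0.651, 0.11]]
0.12 285 [[0.483, 0.039], [0.651, 0.11]]
0.13 345 [[0.479, 0.039], [0.65, 0.101]]
wrist 75686
0.01 10 [[0.564, 0.053], [0.632, 0.127]]
0.02 9 [[0.591, 0.057], [0.632, 0.072]]
0.03 102 [[0.556, 0.017], [0.632, 0.076]]
0.04 15 [[0.489, 0.017], [0.632, 0.084]]
0.05 605 [[0.559, 0.083], [0.584, 0.087]]
0.06 903 [[0.558, 0.084], [0.585, 0.087]]
0.07 1071 [[0.559, 0.077], [0.585, 0.087]]
0.08 931 [[0.561, 0.084], [0.582, 0.087]]
0.09 1223 [[0.562, 0.069], [0.581, 0.087]]
0.1 171 [[0.563, 0.065], [0.58, 0.086]]
0.11 2028 [[0.493, 0.066], [0.65, 0.108]]
0.12 9015 [[0.507, 0.073], [0.649, 0.111]]
0.13 37106 [[0.514, 0.093], [0.632, 0.111]]
```

Run:
```python
from h import *
D=np.load('w1.npz'); c=cal('wrist'); c['R']=D['R'];c['t']=D['t']; Q=cloud(c,D['d']); 
for v,u in [(290,245),(300,245),(330,220),(290,390),(330,410),(350,80),(230,130)]: print(v,u,Q[v,u].round(4))
m=(Q[...,2]>.15)&(Q[...,2]<.27); q=Q[m]; v,u=np.where(m)
for a in np.arange(.15,.27,.01):
    k=q[(q[:,2]>a)&(q[:,2]<a+.01)]; print(round(a,2),len(k), np.percentile(k,[2,98],axis=0)[:,:2].round(3).tolist() if len(k)>5 else '')
```

```text
290 245 [0.5445 0.0869 0.2157]
300 245 [0.546  0.0867 0.2243]
330 220 [0.5414 0.0859 0.244 ]
290 390 [0.6005 0.0848 0.2167]
330 410 [0.6019 0.0834 0.2445]
350 80 [0.5319 0.112  0.2957]
230 130 [0.4278 0.0753 0.0679]
0.15 0 
0.16 0 
0.17 0 
0.18 0 
0.19 0 
0.2 128 [[0.539, 0.068], [0.606, 0.088]]
0.21 1105 [[0.535, 0.068], [0.61, 0.089]]
0.22 1534 [[0.534, 0.068], [0.611, 0.089]]
0.23 1905 [[0.533, 0.07], [0.612, 0.089]]
0.24 1722 [[0.532, 0.079], [0.613, 0.089]]
0.25 2239 [[0.532, 0.067], [0.613, 0.089]]
0.26 930 [[0.536, 0.065], [0.608, 0.089]]
0.27 0
```

Emit:
move_arm:
  commands:
    - [[0, 0, 0], [0, 0, 0], 0.43]
    - [[0, 0, 0], [0, 0, 0], 0.43]
    - [[0, 0, 0], [0, 0, 0], 0.43]
  squeeze: 20

```text
time: 6.28
position: [0.5711, 0.0763, 0.012]
tcp_rot: [2.27, 2.172, 0.0]
ft_force: [-0.0, -0.1, 0.3]
width: 0.0283
```

```bash
cat >> h.py <<'E'
def grip_z():
    im,d,c=shot('scene'); Q=cloud(c,d); g=im.astype(int); p=env.read_state()['position']
    m=(g.max(2)<75)&(g.max(2)-g.min(2)<22)&(abs(Q[...,0]-p[0])<.1)&(abs(Q[...,1]-p[1])<.05)&(Q[...,2]>.008)
    q=Q[m]
    for a in np.arange(.0,.14,.01):
        k=q[(q[:,2]>a)&(q[:,2]<a+.01)]
        if len(k)>3: print(round(a,2),len(k),k[:,2].min().round(4),np.percentile(k,[2,98],axis=0)[:,:2].round(3).tolist())
E
python3 - <<'E'
from h import *
s=env.read_state(); print(s['position'],s['width'],s['time']); grip_z()
E
```

```text
[0.57109473 0.07627821 0.01202982] 0.028285697202110403 6.275
0.05 65 0.0502 [[0.541, 0.065], [0.595, 0.085]]
0.06 60 0.0602 [[0.54, 0.065], [0.597, 0.082]]
0.07 47 0.0701 [[0.539, 0.064], [0.598, 0.073]]
0.08 32 0.0804 [[0.538, 0.065], [0.6, 0.072]]
0.09 31 0.0901 [[0.537, 0.065], [0.6, 0.077]]
0.1 20 0.1002 [[0.54, 0.064], [0.598, 0.081]]
0.11 92 0.1105 [[0.484, 0.039], [0.651, 0.111]]
0.12 300 0.12 [[0.484, 0.039], [0.651, 0.109]]
0.13 349 0.13 [[0.479, 0.039], [0.651, 0.103]]
0.14 234 0.14 [[0.476, 0.039], [0.654, 0.108]]
```

Both cameras put the real fingertips about 37 mm above the reported TCP, with the body bottom at 0.110. The measured pose is therefore offset along tool z, while x and y agree. I'll open up and go down the missing 36 mm, then check again.

Emit:
move_arm:
  commands:
    - [[0, 0, 0], [0, 0, 0], 0.43]
    - [[0, 0, 0], [0, 0, 0], 0.43]
    - [[0, 0, 0], [0, 0, 0.2], 0.43]
    - [[0, 0, 0], [0, 0, 0.4], 0.43]
    - [[0, 0, 0], [0, 0, 0.4], 0.43]
    - [[0, 0, 0], [0, 0, 0.4], 0.43]
    - [[0, 0, 0], [0, 0, 0.25], 0.43]
    - [[0, 0, 0], [0, 0, 0.1], 0.43]
    - [[0, 0, 0], [0, 0, 0], 0.43]

```text
time: 7.45
position: [0.5711, 0.0763, -0.023]
tcp_rot: [2.27, 2.172, -0.0]
ft_force: [0.2, 0.5, -0.2]
width: 0.0503
```

Run:
```python
from h import *
s=env.read_state(); print(s['position'],s['width'],s['time'],s['ft_force']); grip_z()
im,d,c=shot('wrist'); P=cloud(c,d); print('floor seen by wrist',P[250,390],P[220,317])
```

```text
[ 0.57110982  0.0762729  -0.02297143] 0.050281286367233495 7.45 [ 0.21820851  0.51580359 -0.19422158]
0.01 17 0.0133 [[0.535, 0.065], [0.605, 0.081]]
0.02 71 0.0204 [[0.53, 0.064], [0.604, 0.085]]
0.03 51 0.03 [[0.53, 0.064], [0.632, 0.101]]
0.04 44 0.0406 [[0.531, 0.064], [0.607, 0.075]]
0.05 47 0.0503 [[0.532, 0.064], [0.608, 0.083]]
0.06 27 0.0604 [[0.531, 0.063], [0.612, 0.083]]
0.07 14 0.0722 [[0.485, 0.049], [0.637, 0.097]]
0.08 199 0.0803 [[0.482, 0.039], [0.652, 0.109]]
0.09 273 0.09 [[0.483, 0.039], [0.65, 0.11]]
0.1 294 0.1002 [[0.478, 0.039], [0.652, 0.11]]
0.11 384 0.1101 [[0.476, 0.038], [0.652, 0.109]]
0.12 707 0.12 [[0.477, 0.043], [0.655, 0.108]]
0.13 154 0.1301 [[0.528, 0.054], [0.583, 0.094]]
0.14 91 0.1403 [[0.528, 0.056], [0.544, 0.093]]
floor seen by wrist [0.60296064 0.09403984 0.00616837] [0.57307246 0.11371913 0.02748141]
```

Emit:
move_arm:
  commands:
    - [[0, 0, 0], [0, 0, 0.1], 0.43]
    - [[0, 0, 0], [0, 0, 0], 0.6]
    - [[0, 0, 0], [0, 0, 0], 0.8]
    - [[0, 0, 0], [0, 0, 0], 1]
    - [[0, 0, 0], [0, 0, 0], 1]
    - [[0, 0, 0], [0, 0, 0], 1]
  squeeze: 50

```text
time: 8.3
position: [0.5711, 0.0763, -0.0249]
tcp_rot: [2.27, 2.172, -0.0]
ft_force: [0.1, -1.2, 0.8]
width: 0.0239
```

Run:
```python
from h import *
s=env.read_state(); print(s['position'],s['width'],s['time'],s['ft_force'],s['wrist_torque'])
# plan: pivot about blade tip, real fingertip = reported + 37mm back
yaw=np.radians(-2); p0=s['position'].copy(); R0=Ro.from_rotvec(s['tcp_rot']).as_matrix(); print(R0.round(3).tolist())
g0=p0-R0[:,2]*.055                       # ~ grasp point
h=np.array([0.571,.076,.020]); ey=Ro.from_euler('z',yaw).apply([0,1,0]); tip=h+.176*ey; tip[2]=.008
ax=-Ro.from_euler('z',yaw).apply([1,0,0])
p,R=p0.copy(),R0.copy(); out=[]
N=12; th=np.radians(17.5)
for i in range(1,N+1):
    Q=Ro.from_rotvec(ax*th*i/N).as_matrix(); Rt=Q@R0; pt=tip+Q@(p0-tip)
    w=np.round(Ro.from_matrix(R.T@Rt).as_rotvec()/.5,2)+0.; dd=np.round(R.T@(pt-p)/.02,2)+0.
    p=p+R@dd*.02; R=R@Ro.from_rotvec(w*.5).as_matrix(); out.append([w.tolist(),dd.tolist(),1])
print(out,p,R.round(3).tolist())
```

```text
[ 0.5710541   0.07628334 -0.02494149] 0.023884638076196764 8.3 [ 0.11278025 -1.24835487  0.81893396] [-0.06392364  0.16568703  0.00133916]
[[0.044, 0.999, -0.0], [0.999, -0.044, -0.0], [-0.0, -0.0, -1.0]]
[[[0.0, -0.05, 0.0], [-0.04, 0.0, -0.22], 1], [[0.0, -0.05, 0.0], [-0.04, 0.0, -0.23], 1], [[0.0, -0.05, 0.0], [-0.04, 0.0, -0.22], 1], [[0.0, -0.05, 0.0], [-0.04, 0.0, -0.23], 1], [[0.0, -0.05, 0.0], [-0.03, 0.0, -0.22], 1], [[0.0, -0.06, 0.0], [-0.04, 0.0, -0.23], 1], [[0.0, -0.05, 0.0], [-0.04, 0.0, -0.22], 1], [[0.0, -0.05, 0.0], [-0.04, 0.0, -0.22], 1], [[0.0, -0.05, 0.0], [-0.04, 0.0, -0.23], 1], [[0.0, -0.05, 0.0], [-0.04, 0.0, -0.22], 1], [[-0.01, -0.05, 0.0], [-0.04, 0.0, -0.23], 1], [[0.0, -0.05, 0.0], [-0.04, 0.0, -0.22], 1]] [0.57095415 0.07449243 0.02943904] [[0.042, 0.999, -0.008], [0.953, -0.043, -0.3], [-0.3, 0.005, -0.954]]
```

Held at 24 mm width. Starting the tilt about the tip.

Emit:
move_arm:
  commands:
    - [[0, -0.05, 0], [-0.04, 0, -0.22], 1]
    - [[0, -0.05, 0], [-0.04, 0, -0.23], 1]
    - [[0, -0.05, 0], [-0.04, 0, -0.22], 1]
    - [[0, -0.05, 0], [-0.04, 0, -0.23], 1]
    - [[0, 0, 0], [0, 0, 0], 1]
  squeeze: 60

```text
time: 8.93
position: [0.5711, 0.0742, -0.0065]
tcp_rot: [2.217, 2.123, -0.111]
ft_force: [-0.1, -0.6, -2.5]
width: 0.0237
```

```bash
cat >> h.py <<'E'
def handle_fit():
    im,d,c=shot('wrist'); P=cloud(c,d); s=env.read_state(); hsv=cv2.cvtColor(im,cv2.COLOR_RGB2HSV)
    R=Ro.from_rotvec(s['tcp_rot']).as_matrix(); L=(P-s['position'])@R
    m=(abs(L[...,1])<.008)&(L[...,0]>.014)&(L[...,0]<.055)&(L[...,2]>-.075)&(L[...,2]<-.02)&(hsv[...,2]<170)&(hsv[...,1]>70)
    if m.sum()<10: print('no handle',m.sum()); return im
    k=np.polyfit(L[m][:,0],L[m][:,2],1); print('n',m.sum(),'handle top vs tool x: slope deg',np.degrees(np.arctan(k[0])).round(2),'z at0',k[1].round(4),'z at .04',np.polyval(k,.04).round(4))
    return im
E
python3 - <<'E'
from h import *
s=env.read_state(); print(s['position'],s['width'],s['time'],s['ft_force'],s['wrist_torque']); im=handle_fit(); cv2.imwrite('pics/w3.png',im[:,:,::-1])
E
```

```text
[ 0.57113252  0.07416811 -0.00652487] 0.02369073374839383 8.925 [-0.05771096 -0.55760611 -2.4596586 ] [-0.04194546  0.07930498 -0.01338443]
n 5163 handle top vs tool x: slope deg 14.62 z at0 -0.0595 z at .04 -0.0491
```

View pics/w3.png

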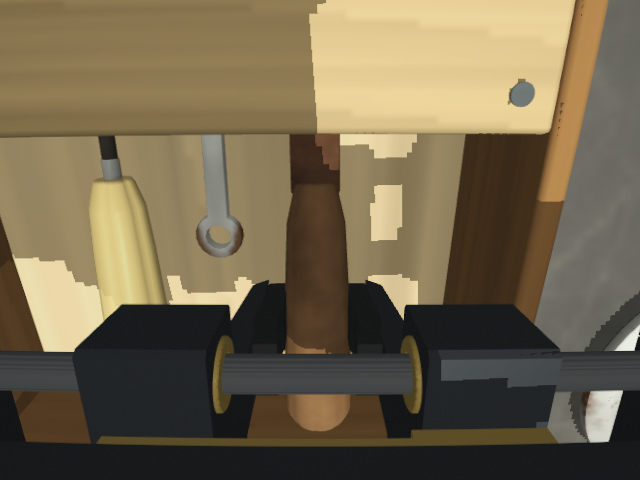

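The wrist picture shows the handle between both fingers at about (318,250), with the butt visible at (318,420). I'll compare its true slope with the tool's.

```bash
cat >> h.py <<'E'
def ridge(ys,im,d,c,x0=.5715):
    P=cloud(c,d); out=[]
    for y in ys:
        m=(abs(P[...,1]-y)<.0025)&(abs(P[...,0]-x0)<.006)&(P[...,2]<.2)
        out.append((round(y,3),np.nanpercentile(P[m][:,2],90).round(4) if m.sum()>3 else None))
    return out
E
python3 - <<'E'
from h import *
D=np.load('w1.npz'); c=cal('wrist'); c['R']=D['R'];c['t']=D['t']
ys=np.arange(.02,.16,.01); print('before',ridge(ys,D['im'],D['d'],c))
print('now',ridge(ys,*shot('wrist')))
print('scene',ridge(ys,*shot('scene')))
E
```

```text
before [(np.float64(0.02), np.float64(0.0609)), (np.float64(0.03), np.float64(0.0337)), (np.float64(0.04), np.float64(0.0345)), (np.float64(0.05), np.float64(0.0339)), (np.float64(0.06), np.float64(0.0335)), (np.float64(0.07), np.float64(0.0322)), (np.float64(0.08), np.float64(0.0317)), (np.float64(0.09), np.float64(0.0307)), (np.float64(0.1), np.float64(0.0298)), (np.float64(0.11), np.float64(0.0287)), (np.float64(0.12), np.float64(0.026)), (np.float64(0.13), np.float64(0.0192)), (np.float64(0.14), np.float64(0.0186)), (np.float64(0.15), np.float64(0.0693)), (np.float64(0.16), np.float64(0.0701))]
now [(np.float64(0.02), np.float64(0.0464)), (np.float64(0.03), np.float64(0.0545)), (np.float64(0.04), np.float64(0.0564)), (np.float64(0.05), np.float64(0.0553)), (np.float64(0.06), None), (np.float64(0.07), np.float64(0.0513)), (np.float64(0.08), np.float64(0.0495)), (np.float64(0.09), np.float64(0.0476)), (np.float64(0.1), np.float64(0.0455)), (np.float64(0.11), np.float64(0.1309)), (np.float64(0.12), np.float64(0.0403)), (np.float64(0.13), np.float64(0.0353)), (np.float64(0.14), np.float64(0.0302)), (np.float64(0.15), np.float64(0.0694)), (np.float64(0.16), np.float64(0.0699))]
scene [(np.float64(0.02), np.float64(-0.7321)), (np.float64(0.03), np.float64(0.0531)), (np.float64(0.04), np.float64(0.0549)), (np.float64(0.05), np.float64(0.0542)), (np.float64(0.06), np.float64(0.196)), (np.float64(0.07), np.float64(0.1572)), (np.float64(0.08), np.float64(0.0473)), (np.float64(0.09), np.float64(0.0057)), (np.float64(0.1), np.float64(0.0051)), (np.float64(0.11), np.float64(0.0054)), (np.float64(0.12), np.float64(0.0054)), (np.float64(0.13), np.float64(0.0059)), (np.float64(0.14), np.float64(0.0062)), (np.float64(0.15), np.float64(0.0058)), (np.float64(0.16), np.float64(0.0063))]
```

The ridge rose about 22 mm at the butt and 12 mm at y=0.14, a slope of 5.9°. That matches the tool exactly, so the grip is rigid. Finishing the tilt.

Emit:
move_arm:
  commands:
    - [[0, -0.05, 0], [-0.03, 0, -0.22], 1]
    - [[0, -0.06, 0], [-0.04, 0, -0.23], 1]
    - [[0, -0.05, 0], [-0.04, 0, -0.22], 1]
    - [[0, -0.05, 0], [-0.04, 0, -0.22], 1]
    - [[0, -0.05, 0], [-0.04, 0, -0.23], 1]
    - [[0, -0.05, 0], [-0.04, 0, -0.22], 1]
    - [[0, -0.05, 0], [-0.04, 0, -0.23], 1]
    - [[0, -0.05, 0], [-0.04, 0, -0.22], 1]
    - [[0, 0, 0], [0, 0, 0], 1]

```text
time: 10.2
position: [0.5711, 0.0749, 0.0296]
tcp_rot: [2.104, 2.014, -0.323]
ft_force: [-0.0, 0.2, -1.5]
width: 0.0236
```

Run:
```python
from h import *
s=env.read_state(); print(s['position'],s['width'],s['time'],s['ft_force'],s['wrist_torque'],Ro.from_rotvec(s['tcp_rot']).as_matrix().round(3).tolist())
ys=np.arange(.0,.16,.01); print('now',[(float(a),float(b)) for a,b in ridge(ys,*shot('wrist')) if b])
im,d,c=shot('scene'); print([(float(a),float(b)) for a,b in ridge(ys,im,d,c) if b])
cv2.imwrite('pics/s3.png',cv2.resize(im[120:320,170:430],None,fx=3,fy=3,interpolation=cv2.INTER_CUBIC)[:600,:780,::-1])
```

```text
[0.5711153  0.07487044 0.02961574] 0.023585618474506062 10.2 [-0.03797798  0.22749328 -1.50313363] [0.09918836 0.08456499 0.02466399] [[0.041, 0.999, -0.013], [0.953, -0.043, -0.3], [-0.301, 0.0, -0.954]]
now [(0.05, 0.0987), (0.06, 0.0966), (0.08, 0.0875), (0.09, 0.0843), (0.1, 0.0803), (0.11, 0.076), (0.12, 0.0716), (0.13, 0.1482), (0.14, 0.1575), (0.15, 0.0694)]
[(0.0, 0.0008), (0.01, 0.0638), (0.02, -0.4908), (0.03, -0.7297), (0.04, 0.0865), (0.05, 0.097), (0.06, 0.0943), (0.07, 0.0906), (0.08, 0.0866), (0.09, 0.149), (0.1, 0.1829), (0.11, 0.1978), (0.12, 0.0672), (0.13, 0.0068), (0.14, 0.0529), (0.15, 0.0491)]
```

View pics/s3.png

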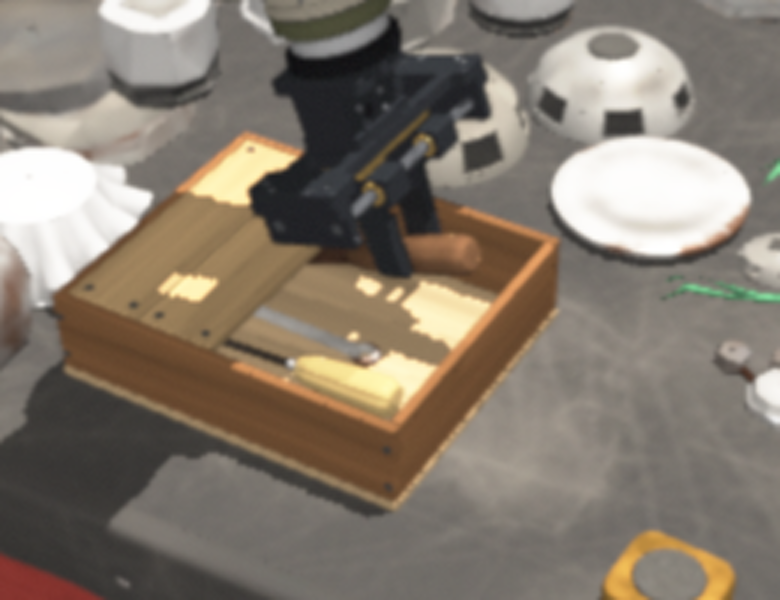

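The scene view shows the butt at about (465,252), raised to the end wall's height. The gripper is clear of everything and the file is held rigid. By my numbers there is about 9 mm of room both at the wall and under the board edge, so I'll draw it along its own length.

Emit:
move_arm:
  commands:
    - [[0, 0, 0], [-0.3, 0, 0], 1]
    - [[0, 0, 0], [-0.5, 0, 0], 1]
    - [[0, 0, 0], [-0.5, 0, 0], 1]
    - [[0, 0, 0], [-0.5, 0, 0], 1]
    - [[0, 0, 0], [-0.2, 0, 0], 1]

```text
time: 10.92
position: [0.5694, 0.0356, 0.0417]
tcp_rot: [2.106, 2.013, -0.323]
ft_force: [0.2, 0.2, -1.5]
width: 0.0237
```

Run:
```python
from h import *
s=env.read_state(); print(s['position'],s['width'],s['ft_force'],s['wrist_torque'])
im,d,c=shot('wrist'); ys=np.arange(-.03,.16,.01); print([(float(a),float(b)) for a,b in ridge(ys,im,d,c,.5705) if b])
P=cloud(c,d); m=(abs(P[...,2]-.0705)<.004)&(P[...,1]>.12); print('board edge y',np.percentile(P[m][:,1],1))
```

```text
[0.56938088 0.03555916 0.04172539] 0.0237495491632279 [ 0.2028587   0.15929672 -1.50549574] [0.13631529 0.03965123 0.0227143 ]
[(0.01, 0.1108), (0.02, 0.1088), (0.04, 0.0997), (0.05, 0.0968), (0.06, 0.0927), (0.07, 0.0884), (0.08, 0.084), (0.09, 0.1604), (0.1, 0.1696), (0.11, 0.0636), (0.12, 0.0598), (0.13, 0.0561), (0.14, 0.0524), (0.15, 0.0694)]
board edge y 0.12153117521183858
```

Emit:
move_arm:
  commands:
    - [[0, 0, 0], [-0.3, 0, 0], 1]
    - [[0, 0, 0], [-0.5, 0, 0], 1]
    - [[0, 0, 0], [-0.5, 0, 0], 1]
    - [[0, 0, 0], [-0.5, 0, 0], 1]
    - [[0, 0, 0], [-0.5, 0, 0], 1]
    - [[0, 0, 0], [-0.5, 0, 0], 1]
    - [[0, 0, 0], [-0.5, 0, 0], 1]
    - [[0, 0, 0], [-0.5, 0, 0], 1]
    - [[0, 0, 0], [-0.5, 0, 0], 1]
    - [[0, 0, 0], [-0.3, 0, 0], 1]
    - [[0, 0, 0], [0, 0, 0], 1]

```text
time: 12.35
position: [0.5655, -0.0516, 0.0692]
tcp_rot: [2.105, 2.014, -0.323]
ft_force: [-0.5, -0.1, -1.1]
width: 0.0238
```

Run:
```python
from h import *
s=env.read_state(); print(s['time'],s['position'],s['width'],s['ft_force'],s['wrist_torque'])
im,d,c=shot('wrist','w4.png'); ys=np.arange(-.08,.16,.01); print([(float(a),float(b)) for a,b in ridge(ys,im,d,c,.570) if b])
```

```text
12.35 [ 0.56546181 -0.05162963  0.06915202] 0.02384082052753908 [-0.4570884  -0.1455044  -1.13737098] [ 0.15449032  0.07184816 -0.01677306]
[(-0.08, 0.138), (-0.07, 0.1371), (-0.06, 0.1346), (-0.05, 0.1258), (-0.04, 0.1253), (-0.03, 0.1212), (-0.02, 0.1169), (-0.01, 0.1126), (-0.0, 0.177), (0.01, 0.1964), (0.02, 0.0923), (0.03, 0.0888), (0.04, 0.085), (0.05, 0.0812), (0.06, 0.0775)]
```

View pics/w4.png

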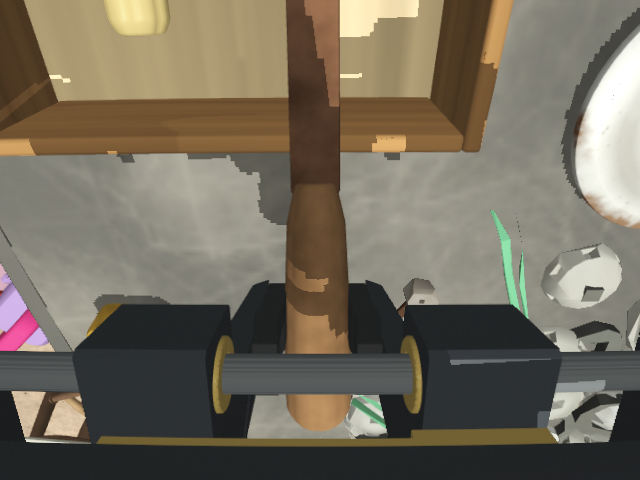

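The wrist view shows the file over the end wall at (315,130) with the blade running up out of frame. The forces are just the file's weight. I'll draw it a little further, lift, and check the tip before levelling.

Emit:
move_arm:
  commands:
    - [[0, 0, 0], [-0.4, 0, 0], 1]
    - [[0, 0, 0], [-0.5, 0, 0], 1]
    - [[0, 0, 0], [-0.5, 0, 0], 1]
    - [[0, 0, 0], [-0.3, 0, 0], 1]
    - [[0, 0, 0], [-0.1, 0, -0.3], 1]
    - [[0, 0, 0], [-0.18, 0, -0.57], 1]
    - [[0, 0, 0], [-0.18, 0, -0.57], 1]
    - [[0, 0, 0], [-0.18, 0, -0.57], 1]
    - [[0, 0, 0], [-0.1, 0, -0.3], 1]
    - [[0, 0, 0], [0, 0, 0], 1]

```text
time: 13.65
position: [0.5642, -0.084, 0.1282]
tcp_rot: [2.104, 2.014, -0.323]
ft_force: [-0.6, -0.5, -1.7]
width: 0.0241
```

Run:
```python
from h import *
s=env.read_state(); print(s['time'],s['position'],s['width'],s['ft_force'],s['wrist_torque'])
im,d,c=shot('scene','s4.png'); P=cloud(c,d)
cv2.imwrite('pics/s4.png',cv2.resize(im[90:330,170:470],None,fx=2.6,fy=2.5,interpolation=cv2.INTER_CUBIC)[:,:,::-1])
```

```text
13.65 [ 0.56418964 -0.08395969  0.12820254] 0.024064928057666152 [-0.60940776 -0.53912075 -1.71350895] [ 0.12609356  0.0811991  -0.00116924]
```

View pics/s4.png

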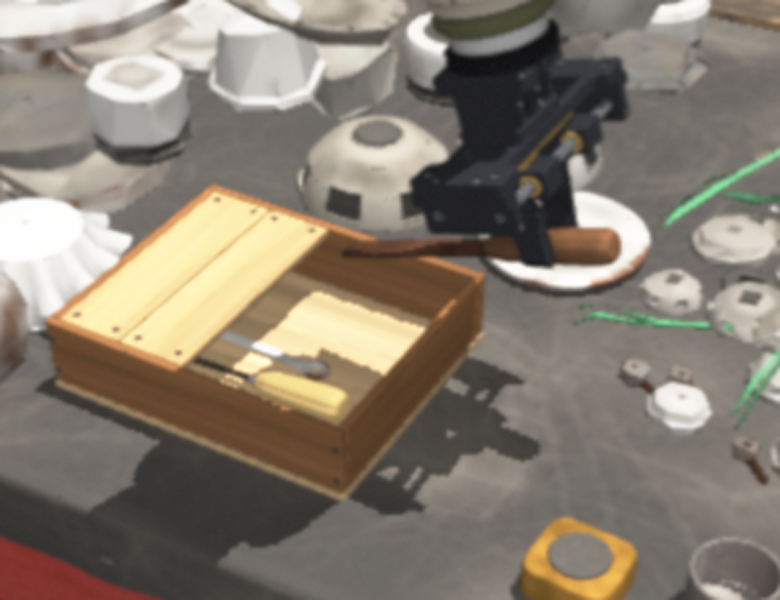

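The picture shows the file out, with its tip at (345,252) clear of the boards. The crate, driver and spanner are in place. Levelling and raising now.

Emit:
move_arm:
  commands:
    - [[0, 0.07, 0], [-0.1, 0, -0.4], 1]
    - [[0, 0.08, 0], [-0.1, 0, -0.4], 1]
    - [[0, 0.08, 0], [-0.08, 0, -0.4], 1]
    - [[0, 0.08, 0], [-0.06, 0, -0.4], 1]
    - [[0, 0.08, 0], [-0.05, 0, -0.4], 1]
    - [[0, 0.08, 0], [-0.03, 0, -0.4], 1]
    - [[0, 0.08, 0], [0, 0, -0.3], 1]
    - [[0, 0.06, 0], [0, 0, -0.2], 1]
    - [[0, 0, 0], [0, 0, 0], 1]
    - [[0, 0, 0], [0, 0, 0], 1]
    - [[0, 0, 0], [0, 0, 0], 1]

```text
time: 15.08
position: [0.564, -0.0813, 0.1863]
tcp_rot: [-2.269, -2.172, 0.001]
ft_force: [0.5, -0.9, -1.1]
width: 0.0236
```

Run:
```python
from h import *
s=env.read_state(); print(s['time'],s['position'],s['width'],s['ft_force'],s['wrist_torque'],np.abs(s['joint_vel']).max(),s['tcp_rot'])
im,d,c=shot('wrist'); print('wrist',[(round(float(a),3),float(b)) for a,b in [(y,r) for y in np.arange(-.16,.12,.015) for _,r in ridge([y],im,d,c,.565)] if b and b>.1])
im,d,c=shot('top'); P=cloud(c,d); hsv=cv2.cvtColor(im,cv2.COLOR_RGB2HSV)
m=(P[...,2]>.1)&(P[...,2]<.25)&(hsv[...,1]>90)&(hsv[...,0]<20)&(P[...,1]<.13); q=P[m]; print('top',len(q),q.min(0),q.max(0))
m=(abs(P[...,2]-.0665)<.006)&(P[...,0]>.4)&(P[...,0]<.66)&(P[...,1]>0)&(P[...,1]<.29); r=cv2.minAreaRect((P[m][:,:2]*1000).astype(np.float32)); print('rim',r)
im,d,c=shot('scene'); P=cloud(c,d); hsv=cv2.cvtColor(im,cv2.COLOR_RGB2HSV)
m=(P[...,2]>.1)&(P[...,2]<.25)&(hsv[...,1]>90)&(hsv[...,0]<20)&(P[...,1]<.13)&(abs(P[...,0]-.565)<.04); q=P[m]; print('scene',len(q))
for a in np.arange(-.16,.12,.03):
    k=q[abs(q[:,1]-a)<.015]; print(round(a,2),len(k),k[:,2].min().round(3) if len(k) else '',k[:,2].max().round(3) if len(k) else '')
cv2.imwrite('pics/s5.png',cv2.resize(im[60:330,170:490],None,fx=2.4,fy=2.2,interpolation=cv2.INTER_CUBIC)[:,:,::-1])
```

```text
15.075 [ 0.56403242 -0.0813471   0.18626508] 0.023643848651877103 [ 0.53153902 -0.92940409 -1.12652293] [-0.08139692  0.0728377   0.00238382] 0.0016063543930990355 [-2.26918740e+00 -2.17226866e+00  6.54756115e-04]
wrist []
top 581 [ 0.55907963 -0.30650767  0.10002234] [0.89074653 0.09426387 0.23083756]
rim ((519.0262451171875, 149.8455047607422), (268.5552673339844, 250.3719940185547), 86.71720886230469)
scene 829
-0.16 0  
-0.13 155 0.223 0.246
-0.1 217 0.225 0.247
-0.07 28 0.224 0.236
-0.04 72 0.222 0.234
-0.01 80 0.224 0.229
0.02 97 0.223 0.229
0.05 94 0.22 0.227
0.08 86 0.219 0.226
0.11 0
```

View pics/s5.png

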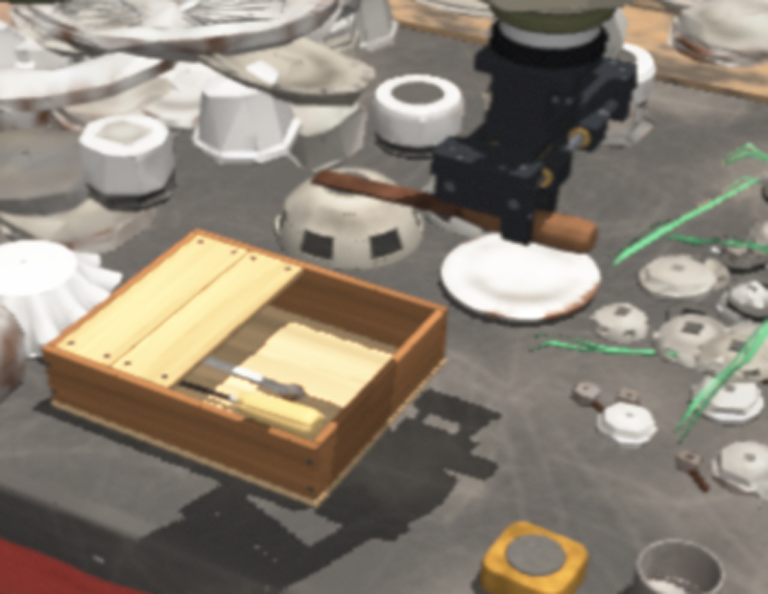

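The picture shows the file held level, tip at (320,178) and butt at (590,235), with everything else in place. It is level to within a few mm at z≈0.22, about 15 cm above the rim, and still. Handing in.

```bash
python3 -c "
from h import *
print(env.sign_off())"
```

```text
the job is handed in; nothing more can be done
None
```

I took the flat file out of the crate and handed the job in at about 15 s with the file held still and level. I gripped it by the handle, tilted it 17.5° about its tip, drew it about 165 mm along its own length past the end wall, then lifted and levelled it.

**Last checks:**
- **File:** its lowest visible point was at z ≈ 0.22 m, about 15 cm above the rim, and it was level within a few mm over its length. Grip width was steady at 24 mm at 60 N.
- **Forces:** every reading during the tilt, draw and lift was about the file's own weight, 1–2.5 N, so nothing showed signs of jamming or pressing.
- **Rest of the scene:** the final picture shows the crate, boards, screwdriver, spanner, tape measure and tin in place.

**Checks that failed or disagreed:**
- **First grasp closed on air:** the real fingertips sat about 37 mm behind the reported TCP along the tool, as both the scene and wrist cameras showed. I reopened, went down the missing distance and gripped properly; nothing was disturbed.
- **Crate position not confirmed by number:** the final rim fit in the top view did not match the first one, most likely because other objects got into the fit. That the crate did not move rests on the final picture and the low forces.

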